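Set up the document camera and hold its column out

TASK

Set up the document camera for shooting the circuit board: press its power key (the round one), let it come up, then press its lamp key (the square one next to it), touching off no other key. Then squeeze the release button in the grip on top of the telescoping column, pull the column straight up past the first stop to the second stop, and finish still holding it there, button squeezed in, so that I can tighten the collar. Leave the other things on the desk where they are.

Things in the scene. Friction and masses are not known exactly. Their poses are not given: they have to be found in the camera images.
- docam: document camera, fixed on the desk: black base 172 mm (its x) by 272 mm (its y), 34 mm high; origin: centre of its underside; its x points away from the side with the keys, its y to the left as seen facing the keys. Along the front edge (x = -50 mm) four white keys, 46 mm apart: from the left power (round), lamp (square), freeze (square), zoom (oblong)
- collar (a point): centre of the top of the black locking collar (44 mm across, fixed) round the column, 142 mm over the desk, at base x = 35, y = -85 mm; the column slides up through it and carries the grip on its top
- camera (a point): middle of the camera head (46 mm across, 54 mm high, its top 11 mm over the grip's centre), 165 mm from the grip at its base-y-negative side, on a side arm 16 mm wide that leaves the grip 9 to 21 mm below its centre; moves with the grip
- key_power_top (a point): centre of the top face of the power key: round, 22 mm across, the left-hand end of the row, 42 mm over the desk, 8 mm proud of the base
- key_power (a joint): power key: spring-back key; joint in m, 0 = up, 0.005 = fully down, grows as pressed; 1.4 N starts it, about 5 N takes it fully down, it springs up when let go
- key_lamp_top (a point): centre of the top face of the lamp key: square, 20 mm, second from the left, 42 mm over the desk, 8 mm proud of the base
- key_lamp (a joint): lamp key: spring-back key; joint in m, 0 = up, 0.005 = fully down, grows as pressed; 1.4 N starts it, about 5 N takes it fully down, it springs up when let go
- key_freeze (a joint): freeze key, third from the left, not to be pressed; joint in m, 0 = up, 0.005 = fully down
- key_zoom (a joint): zoom key, fourth from the left, not to be pressed; joint in m, 0 = up, 0.005 = fully down
- grip_center (a point): centre of the upright grey block grip on top of the column: 44 mm (base x) by 34 mm (base y) by 56 mm high; centre 175 mm over the desk stowed, 285 mm at the second stop; axes as the base's. Nothing above it. The release button is in its -x face, so fingers on the two faces across x squeeze it. It moves only straight up and down
- release_face (a point): centre of the face of the release button, 20 mm wide, 34 mm high, black, standing 7 mm proud of the grip's -x face when out, level with the grip's centre; over grip and button 51 mm, with the button in 45 mm
- release (a joint): release button in the grip; joint in m, 0 = out, 0.006 = fully in; 4 N starts it, 8.5 N holds it fully in, it springs out when let go. From about 0.004 on it frees the column; out, its pin locks the column at any stop that it meets
- column (a joint): how far the column is drawn out, m: 0 = stowed (locked), 0.055 = first stop, 0.110 = second stop (the end of its travel). It weighs about 0.45 kg, plus 1.5 N of friction; just past the first stop a click needs about 6 N more to pull through; between the stops nothing locks it and it may sink by its own weight
- board: bare circuit board, 120 x 100 x 28 mm, lying under the camera (loose, leave it alone; origin: centre of its underside)
- screwdriver: screwdriver 190 mm long, lying on the desk along the front of the base (loose, leave it alone; origin: centre of its underside)
- mouse: black computer mouse 105 x 60 x 32 mm, on the desk to the left of the base (loose, leave it alone; origin: centre of its underside)
- drive: flat aluminium external drive 110 x 76 x 15 mm, on the desk in front of the right-hand end of the base (loose, leave it alone; origin: centre of its underside)
- lens: black camera lens standing on the desk behind the base, 64 mm across, 58 mm high (loose, leave it alone; origin: centre of its underside)
- mug: white mug, 82 mm across, 95 mm high, off to one side (loose, leave it alone; origin: centre of its underside)
- webcam: webcam on a mini tripod, 113 mm high, off to one side (loose, leave it alone; origin: centre of its underside)

How it is judged:
By the outcome, as a careful person would: the job done as asked, in the order asked, and still so for the second after the job is handed in, while the arm keeps its last pose, push and grip.
It also fails if it takes over 48 s, if anything falls off the work surface, if the arm or the gripper's body presses on something with over 40 N, if the wrist force passes 120 N, or if a joint passes its speed limit or range.

ROBOT

A 7-joint arm with a two-finger parallel gripper is mounted at the origin on the work surface. World frame = base frame: x ahead of the robot, y to its left, z up, the work surface at z = 0. Lengths are in m, angles in rad, forces in N, time in s.
With the tool pointing down it reaches from about 0.35 to 0.9 m from the base axis. Payload 19.9 kg.
Tool frame: the origin (TCP) lies between the finger pads; the fingertips stand 17 mm ahead of it and the grasp point (between the pads) lies 2 mm behind it; z points along the fingers, y is the direction in which the jaws open and shut (so a half turn about z gives the same grasp; the last joint's range is limited). The gripper opens to 85 mm and grips with 20 to 120 N. Pads are 22 mm wide; open, the fingers measure 114 mm over their backs; the gripper's body (76 mm by 85 mm) begins 54 mm behind the grasp point. The pads swing forward as they close: fully open they stand 13 mm farther back than shut.
Start: joints at [-1.351, 0.417, -0.01, 1.614, 0.005, 1.111, -0.053], TCP at [0.161, 0.604, 0.248] pointing down, gripper open.
Joint ranges: [-2.81, 2.81], [-0.39, 2.02], [-1.27, 1.25], [0.06, 2.57], [-1.19, 4.33], [0.19, 2], [-2.82, 2.82]. Speed limits (rad/s): [1.89, 1.89, 2.39, 2.39, 3.01, 3.01, 3.01].

INTERFACE

Orientations are given as a unit quaternion [x, y, z, w].
In Python, from cell import bot gives the robot as it stands.
- The arm moves only by the tool carry_out, never from a script. Its argument "deltas" is a list of rows, each an object with "dp": the shift along the tool's x, y, z in m, a list of three; "turn": the turn about the tool's z in degrees. A call has 1 to 10 rows; each row is the pose to reach, as a shift and turn from the pose commanded when the call began, along the tool's axes at that moment; what a row does not reach only later rows make up. A row lasts 1/10 s, in which the tool goes at most 50 mm and 8.59 degrees, less where a joint would pass 70% of its speed; a pose out of reach is approached as far as the arm can. A call with a gripper value outside its range is refused whole. "fingers" is the finger opening in m, from 0 to 0.0854, set as the call begins (left out, the last holds). The fingers move at their own pace and stop on an object; the grip force is fixed at half the most. Time passes only in rows, so rows that repeat a pose let the fingers close. It gives the time, the measured TCP pose, the force and the opening at its end, in the units of the state.
- bot.get_obs(): the state, without advancing time (a new reading comes with each control period).
- bot.grab_frame(name): name is "side" or "top"; returns the picture (400x640x3 uint8, red, green, blue); there is no depth.
- bot.camera_model(name): a dict with "mtx" (3x3 intrinsics, pixels), "R" (3x3) and "t" (3): a world point X has camera coordinates R X + t. Camera axes: x right, y down, z forward; pixel columns grow to the right and rows downward; lengths in m; the calibration is good to about 2 mm. A picture is of the moment at which its call begins. camera_model takes no time and is no camera call.
- bot.job_done(): hands the job in, once; it reports no verdict.
The state is a dict: "clock": time; "joint_positions": joint angles; "qd": joint speeds; "joint_efforts": joint torques, N m; "tcp_pos": TCP position; "ee_rot": TCP orientation; "contact_force": force on the tool from outside, world axes, zero at the start; "moment": the same for the moment, N m; "gripper_width": finger opening in m.
Only numpy, scipy, OpenCV 4.12 (cv2) and the standard library are available. Lean on these libraries where they do the work, as an engineer would, in place of code of your own. Each camera call takes 0.05 s, during which the arm holds its last target. There are 200 camera calls.

## Working session

There is one attempt and no reset: what is moved stays moved. The work goes in short steps, Python scripts to look and compute and a tool call to move; the robot and the scene stay as the last step left them, time stands still between calls to the robot, and variables do not carry over. Pictures are saved under pics/ and viewed, about 8 in all and at most 12, crops included, and the job is handed in when it is done.

Besides the shell and the picture viewer there is one more tool, called after "Emit:" in YAML: its name, and indented under it one key for each argument. carry_out: Moves the arm, as the interface text tells. Its arguments: {"type":"object","properties":{"deltas":{"type":"array","items":{"type":"object","properties":{"dp":{"type":"array","items":{"type":"number"}},"turn":{"type":"number"}}}},"fingers":{"type":"number"}},"required":["deltas"]}

```bash
mkdir -p pics
python3 - <<'E'
from cell import bot
import cv2
for n in("top","side"):
    cv2.imwrite(f"pics/{n}0.png",bot.grab_frame(n)[:,:,::-1]); m=bot.camera_model(n); print(n,m)
o=bot.get_obs();print(o)
E
```

```text
top {'mtx': array([[481.59347054,   0.        , 321.01586665],
       [  0.        , 481.59347054, 204.94397037],
       [  0.        ,   0.        ,   1.        ]]), 'R': array([[-0.00687395, -0.99996699, -0.00433227],
       [-0.98662523,  0.0074877 , -0.16283303],
       [ 0.16286009,  0.00315502, -0.98664413]]), 't': array([-0.01483362,  0.53726619,  1.76353407])}
side {'mtx': array([[492.44620314,   0.        , 326.14294463],
       [  0.        , 492.44620314, 203.1316997 ],
       [  0.        ,   0.        ,   1.        ]]), 'R': array([[ 0.87232583, -0.48862313,  0.01717793],
       [-0.36948036, -0.68181914, -0.63135325],
       [ 0.32020605,  0.54439883, -0.7753051 ]]), 't': array([-0.48649729,  0.26110502,  1.4808407 ])}
{'clock': 0.1, 'joint_positions': array([-1.35148769,  0.4179207 , -0.01028686,  1.61410634,  0.00470561,
        1.11070993, -0.05300912]), 'qd': array([-3.32191704e-04, -2.74501485e-05, -1.17445093e-03, -2.34056969e-03,
       -2.18163126e-03,  4.97632054e-04, -1.67519985e-03]), 'joint_efforts': array([ 1.58462150e-03, -8.65828729e+01,  6.80691171e-01, -4.35629010e+01,
        1.93107332e-02,  4.92356659e-03, -6.31360649e-05]), 'tcp_pos': array([0.16110576, 0.60357445, 0.24772211]), 'ee_rot': array([ 1.30041672e-01,  9.91508371e-01, -5.60007825e-04, -2.38872908e-05]), 'contact_force': array([ 0.10990923, -0.51269607,  0.2266344 ]), 'moment': array([ 0.01106956, -0.0238243 , -0.04446222]), 'gripper_width': 0.08518644618009437}
```

View pics/top0.png

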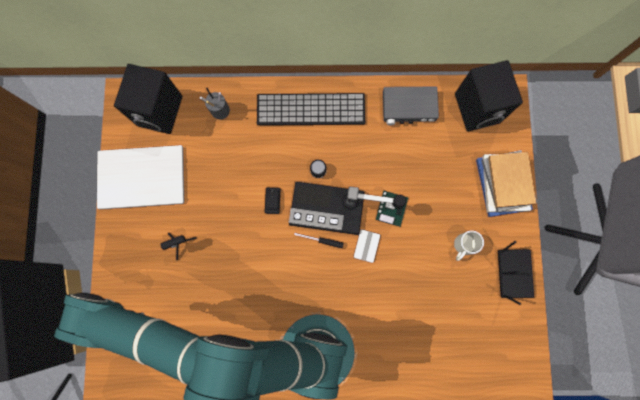

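View pics/side0.png

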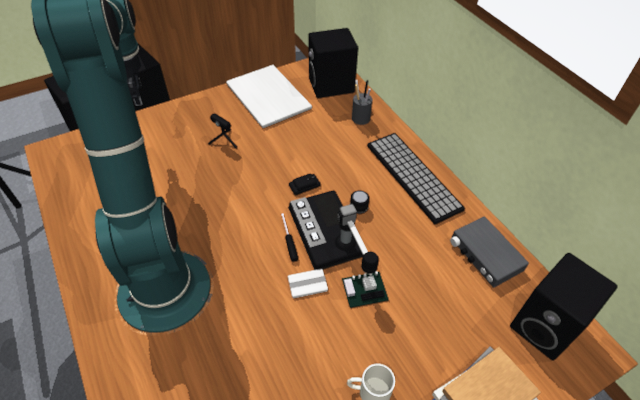

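The top view shows the base near (327,208), keys at about (297,216), (310,218), (321,219) and (334,221), and the grip near (352,194). The side view shows the keys from (300,204) to (314,237) and the grip near (347,213). I'll measure these by segmentation.

```bash
cat > h.py <<'E'
from cell import bot
import cv2,numpy as np
def ray(n,uv):
    m=bot.camera_model(n);R,t=m["R"],m["t"]
    return -R.T@t, R.T@np.linalg.inv(m["mtx"])@np.array([uv[0],uv[1],1.])
def onz(n,uv,z):
    c,d=ray(n,uv);return c+d*(z-c[2])/d[2]
def proj(n,X):
    m=bot.camera_model(n);p=m["mtx"]@(m["R"]@np.asarray(X)+m["t"]);return p[:2]/p[2]
def blobs(img,box,lo,hi=256):
    x0,y0,x1,y1=box;g=img[y0:y1,x0:x1].astype(int)
    mk=((g.min(2)>=lo)&(g.max(2)<hi)&(g.max(2)-g.min(2)<25)).astype(np.uint8)
    n,l,s,c=cv2.connectedComponentsWithStats(mk,connectivity=4)
    w=g.sum(2)
    return [(s[i,4],c[i]+[x0,y0]) for i in range(1,n) if s[i,4]>=12]
E
python3 - <<'E'
from h import *
for n,box in(("top",(285,180,415,235)),("side",(285,190,395,270))):
    im=cv2.imread(f"pics/{n}0.png")
    x0,y0,x1,y1=box;cr=cv2.resize(im[y0:y1,x0:x1],None,fx=6,fy=6,interpolation=cv2.INTER_CUBIC);cv2.imwrite(f"pics/{n}0c.png",cr)
    for lo in(190,):
        for a,c in blobs(im,box,lo): print(n,lo,a,c.round(1),onz(n,c,.042).round(4))
E
```

```text
top 190 117 [377.1 198. ] [ 0.5625 -0.23    0.042 ]
top 190 19 [297.  215.5] [0.498  0.0715 0.042 ]
top 190 22 [309.2 217.2] [0.4912 0.0259 0.042 ]
top 190 58 [386.2 218.3] [ 0.4849 -0.262   0.042 ]
top 190 22 [321.4 219. ] [ 0.4842 -0.0198  0.042 ]
top 190 25 [333.1 220.6] [ 0.478  -0.0635  0.042 ]
top 190 26 [364.  232.7] [ 0.4316 -0.1778  0.042 ]
side 190 28 [300.2 203.5] [0.498  0.0724 0.042 ]
side 190 26 [304.8 213.7] [0.4914 0.0268 0.042 ]
side 190 15 [286.  227.7] [0.4119 0.0052 0.042 ]
side 190 28 [309.6 224.4] [ 0.4846 -0.0194  0.042 ]
side 190 145 [358.5 239.1] [ 0.5935 -0.1446  0.042 ]
side 190 35 [314.2 235.2] [ 0.4774 -0.0643  0.042 ]
```

View pics/top0c.png

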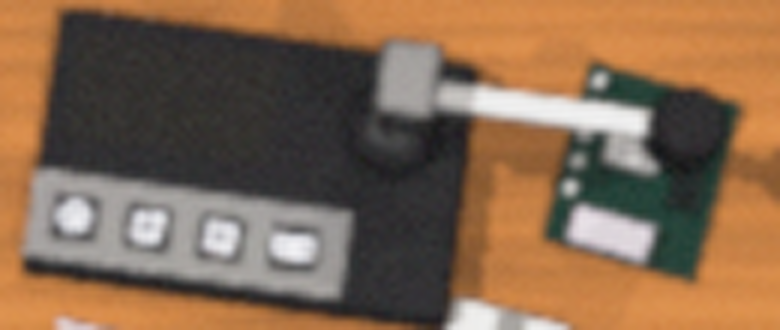

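View pics/side0c.png

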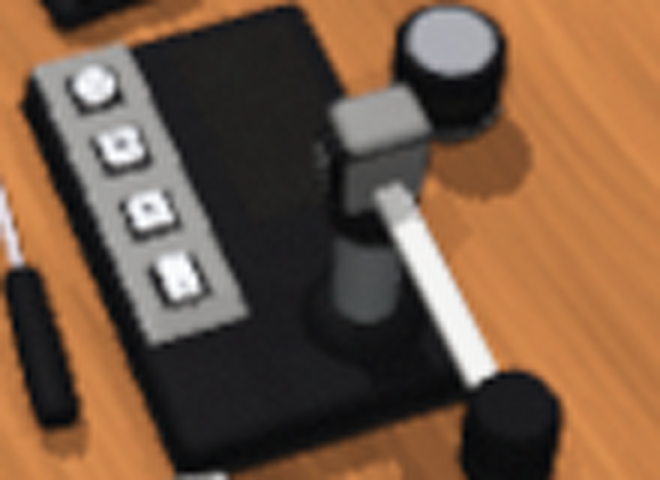

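Keys found in both views, agreeing within 1 mm with 46 mm spacing. In the crops, the grip's top face is centred near (353,192) in the top view and (349,210) in the side view.

Run:
```python
from h import *
for n,box,lo,hi in(("top",(345,184,360,202),90,185),("side",(335,198,360,218),105,190)):
    im=cv2.imread(f"pics/{n}0.png")
    for a,c in blobs(im,box,lo,hi): print(n,a,c.round(1),onz(n,c,.203).round(4))
a,b=[ray("top",(353.3,192.5)),ray("side",(348.7,210))]
k=np.array([[.498,.072],[.4913,.0264],[.4844,-.0196],[.4777,-.064]])
y=(k[0]-k[3]);y/=np.linalg.norm(y);x=np.array([y[1],-y[0]]);yaw=np.degrees(np.arctan2(x[1],x[0]));print("yaw",yaw)
# base corners z=.034 top view
cs=[onz("top",(285+u/6,180+v/6),.034)[:2] for u,v in((65,10),(28,265),(445,320),(472,70))]
for n in cs: print(n.round(3),(n@x).round(3),(n@y).round(3))
c=np.mean(cs,0);print("centre",c,"keys rel",((k-c)@np.c_[x,y]).round(4),"grip exp",c+.035*x-.085*y)
o=bot.get_obs();from scipy.spatial.transform import Rotation as Ro
print(Ro.from_quat(o["ee_rot"]).as_matrix().round(4))
```

```text
top 124 [353.1 193.2] [ 0.5509 -0.1297  0.203 ]
side 21 [356.7 199.2] [ 0.5951 -0.1105  0.203 ]
side 112 [347.8 209.4] [ 0.5524 -0.1309  0.203 ]
yaw -8.489558972072192
[0.629 0.077] 0.611 0.169
[0.467 0.099] 0.447 0.167
[ 0.43 -0.16] 0.449 -0.095
[ 0.589 -0.181] 0.609 -0.092
centre [ 0.52867276 -0.04131445] keys rel [[-0.0471  0.1075]
 [-0.047   0.0615]
 [-0.047   0.0149]
 [-0.0471 -0.03  ]] grip exp [ 0.55074078 -0.13055011]
[[-9.662e-01  2.579e-01 -2.000e-04]
 [ 2.579e-01  9.662e-01 -1.100e-03]
 [-1.000e-04 -1.100e-03 -1.000e+00]]
```

Emit:
carry_out:
  deltas:
    - {"dp": [-0.03, -0.028, 0], "turn": 5}
    - {"dp": [-0.065, -0.06, 0], "turn": 13}
    - {"dp": [-0.1, -0.092, 0], "turn": 21}
    - {"dp": [-0.135, -0.125, 0], "turn": 29}
    - {"dp": [-0.17, -0.157, 0], "turn": 37}
    - {"dp": [-0.205, -0.19, 0], "turn": 45}
    - {"dp": [-0.24, -0.222, 0], "turn": 53}
    - {"dp": [-0.275, -0.254, 0.01], "turn": 61}
    - {"dp": [-0.31, -0.286, 0.02], "turn": 69}
    - {"dp": [-0.345, -0.318, 0.03], "turn": 77}
  fingers: 0

```text
clock: 1.1
tcp_pos: [0.413, 0.2059, 0.2181]
ee_rot: [0.721, 0.693, 0.0, -0.0]
contact_force: [0.9, 0.5, -0.3]
gripper_width: 0.0001
```

```bash
cat >> h.py <<'E'
from scipy.spatial.transform import Rotation as Ro
def go(X,yaw_y):
    """tool-frame shift and turn to bring TCP to X with tool y at yaw_y deg"""
    o=bot.get_obs();M=Ro.from_quat(o["ee_rot"]).as_matrix()
    cur=np.degrees(np.arctan2(M[1,1],M[0,1]))
    print("t",o["clock"],"tcp",o["tcp_pos"].round(4),"F",o["contact_force"].round(2),"w",round(o["gripper_width"],4),"q",o["joint_positions"].round(2))
    print("dp",(M.T@(np.array(X)-o["tcp_pos"])).round(4),"turn",round(cur-yaw_y,2),"z",M[:,2].round(4))
E
python3 -c "
from h import *
go([.498,.072,.075],-8.5)"
```

```text
t 1.1 tcp [0.413  0.2059 0.2181] F [ 0.92  0.54 -0.33] w 0.0001 q [-0.92  0.17  0.43  2.05 -0.09  0.94 -0.48]
dp [-0.1305  0.0901  0.1431] turn 6.24 z [ 3.e-04  4.e-04 -1.e+00]
```

Emit:
carry_out:
  deltas:
    - {"dp": [-0.03, 0.02, 0.02], "turn": 3}
    - {"dp": [-0.06, 0.04, 0.05], "turn": 6}
    - {"dp": [-0.09, 0.06, 0.08], "turn": 6.2}
    - {"dp": [-0.115, 0.08, 0.11], "turn": 6.2}
    - {"dp": [-0.13, 0.09, 0.135], "turn": 6.2}
    - {"dp": [-0.13, 0.09, 0.143], "turn": 6.2}
    - {"dp": [-0.13, 0.09, 0.143], "turn": 6.2}
    - {"dp": [-0.13, 0.09, 0.143], "turn": 6.2}

```text
clock: 1.9
tcp_pos: [0.4979, 0.0756, 0.0759]
ee_rot: [0.755, 0.656, 0.0, -0.0]
contact_force: [0.5, 0.6, 0.3]
gripper_width: -0.0003
```

```bash
python3 -c "
from h import *
go([.498,.072,.054],-8.5)
im=bot.grab_frame('side')[:,:,::-1]
cv2.imwrite('pics/s1.png',cv2.resize(im[150:270,260:400],None,fx=5,fy=5,interpolation=cv2.INTER_CUBIC))"
```

```text
t 1.9 tcp [0.4979 0.0756 0.0759] F [0.55 0.63 0.34] w -0.0003 q [-0.57  0.49  0.43  2.05 -0.32  0.67 -0.06]
dp [-0.0035  0.0006  0.0219] turn 0.42 z [ 3.e-04  4.e-04 -1.e+00]
```

View pics/s1.png

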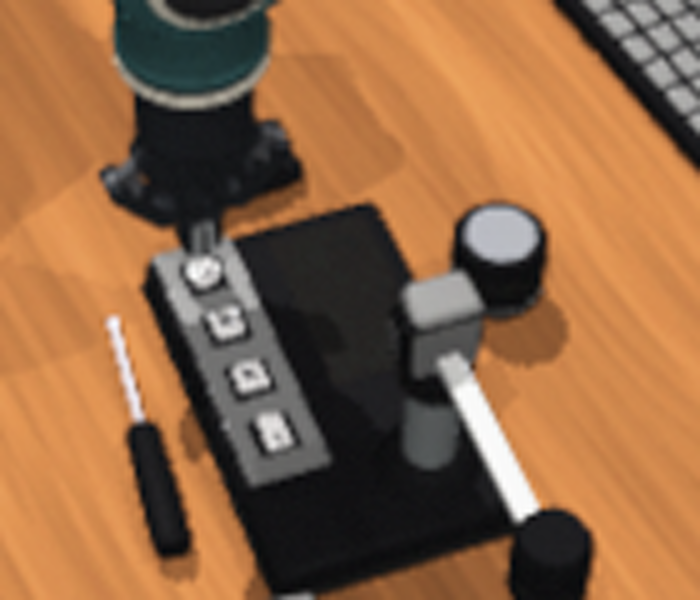

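The picture shows the fingertips just above the round power key, crop (203,250), with the other keys clear. Now I'll press gently.

Emit:
carry_out:
  deltas:
    - {"dp": [-0.0035, 0, 0.004]}
    - {"dp": [-0.0035, 0, 0.009]}
    - {"dp": [-0.0035, 0, 0.013]}
    - {"dp": [-0.0035, 0, 0.015]}
    - {"dp": [-0.0035, 0, 0.017]}
    - {"dp": [-0.0035, 0, 0.017]}

```text
invalid input at $.deltas[0]: expected keys dp, turn
```

```bash
python3 -c "
from h import *
go([.498,.072,.054],-8.5)"
```

```text
t 1.95 tcp [0.4981 0.0757 0.0762] F [-0.23  0.17  0.56] w -0.0002 q [-0.57  0.49  0.43  2.05 -0.32  0.67 -0.06]
dp [-0.0037  0.0004  0.0222] turn 0.43 z [ 1.e-03  7.e-04 -1.e+00]
```

Emit:
carry_out:
  deltas:
    - {"dp": [-0.0035, 0, 0.004], "turn": 0}
    - {"dp": [-0.0035, 0, 0.009], "turn": 0}
    - {"dp": [-0.0035, 0, 0.013], "turn": 0}
    - {"dp": [-0.0035, 0, 0.015], "turn": 0}
    - {"dp": [-0.0035, 0, 0.017], "turn": 0}
    - {"dp": [-0.0035, 0, 0.017], "turn": 0}

```text
clock: 2.55
tcp_pos: [0.4974, 0.0712, 0.0581]
ee_rot: [0.756, 0.655, -0.0, -0.0]
contact_force: [-1.0, 0.6, 1.9]
gripper_width: -0.0003
```

```bash
python3 -c "
from h import *
go([.498,.072,.054],-8.5)"
```

```text
t 2.55 tcp [0.4974 0.0712 0.0581] F [-1.02  0.56  1.85] w -0.0003 q [-0.54  0.52  0.42  2.06 -0.35  0.63 -0.04]
dp [0.0008 0.0005 0.0041] turn 0.36 z [-3.e-04 -1.e-04 -1.e+00]
```

Contact is just beginning at tip height 41 mm. I'll press on to the bottom.

Emit:
carry_out:
  deltas:
    - {"dp": [0, 0, 0.002], "turn": 0}
    - {"dp": [0, 0, 0.004], "turn": 0}
    - {"dp": [0, 0, 0.005], "turn": 0}
    - {"dp": [0, 0, 0.005], "turn": 0}
    - {"dp": [0, 0, 0.005], "turn": 0}

```text
clock: 3.05
tcp_pos: [0.4976, 0.0712, 0.0538]
ee_rot: [0.756, 0.655, 0.0, -0.0]
contact_force: [-6.4, 0.5, 19.3]
gripper_width: 0.0003
```

Fully down (19 N). I'll release, lift and wait for it to come up.

Emit:
carry_out:
  deltas:
    - {"dp": [0, 0, -0.005], "turn": 0}
    - {"dp": [0, 0, -0.02], "turn": 0}
    - {"dp": [0, 0, -0.03], "turn": 0}
    - {"dp": [0, 0, -0.03], "turn": 0}
    - {"dp": [0, 0, -0.03], "turn": 0}
    - {"dp": [0, 0, -0.03], "turn": 0}

```text
clock: 3.65
tcp_pos: [0.4972, 0.0712, 0.0828]
ee_rot: [0.755, 0.655, -0.0, -0.0]
contact_force: [-1.1, 0.1, -0.9]
gripper_width: 0.0003
```

```bash
python3 -c "
from h import *
go([.4913,.0264,.075],-8.5)
im=bot.grab_frame('side')[:,:,::-1]
cv2.imwrite('pics/s2.png',cv2.resize(im[170:310,270:400],None,fx=4,fy=4,interpolation=cv2.INTER_CUBIC))"
```

```text
t 3.65 tcp [0.4972 0.0712 0.0828] F [-1.15  0.13 -0.91] w 0.0003 q [-0.57  0.47  0.44  2.05 -0.32  0.68 -0.06]
dp [-0.0452  0.0005  0.0078] turn 0.36 z [-6.e-04 -3.e-04 -1.e+00]
```

View pics/s2.png

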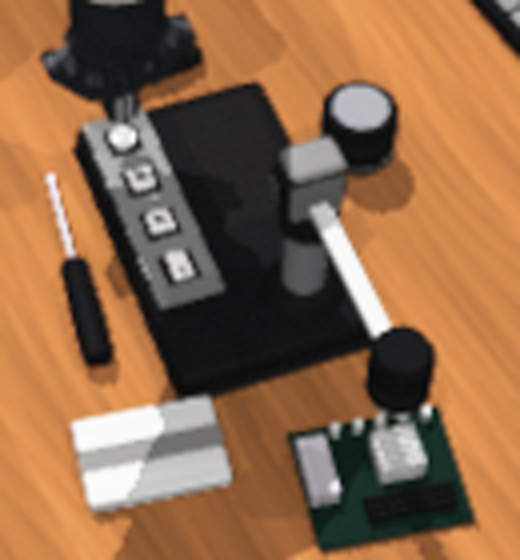

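The power key has sprung back up (crop (122,137)), and I see no clear indicator light. I'll move above the lamp key and allow about 2 s of start-up time.

Emit:
carry_out:
  deltas:
    - {"dp": [-0.02, 0, 0], "turn": 0}
    - {"dp": [-0.045, 0, 0], "turn": 0}
    - {"dp": [-0.045, 0, 0.008], "turn": 0}
    - {"dp": [-0.045, 0, 0.008], "turn": 0}
    - {"dp": [-0.045, 0, 0.008], "turn": 0}
    - {"dp": [-0.045, 0, 0.008], "turn": 0}
    - {"dp": [-0.045, 0, 0.008], "turn": 0}
    - {"dp": [-0.045, 0, 0.008], "turn": 0}
    - {"dp": [-0.045, 0, 0.008], "turn": 0}
    - {"dp": [-0.045, 0, 0.008], "turn": 0}

```text
clock: 4.7
tcp_pos: [0.4912, 0.0267, 0.0754]
ee_rot: [0.756, 0.655, 0.0, 0.0]
contact_force: [0.7, 0.5, -0.0]
gripper_width: -0.0001
```

Emit:
carry_out:
  deltas:
    - {"dp": [0, 0, 0], "turn": 0}
    - {"dp": [0, 0, 0], "turn": 0}
    - {"dp": [0, 0, 0], "turn": 0}
    - {"dp": [0, 0, 0], "turn": 0}
    - {"dp": [0, 0, 0], "turn": 0}
    - {"dp": [0, 0, 0], "turn": 0}
    - {"dp": [0, 0, 0], "turn": 0}
    - {"dp": [0, 0, 0], "turn": 0}
    - {"dp": [0, 0, 0], "turn": 0}
    - {"dp": [0, 0, 0], "turn": 0}

```text
clock: 5.7
tcp_pos: [0.4912, 0.0267, 0.0753]
ee_rot: [0.756, 0.655, -0.0, 0.0]
contact_force: [0.8, 0.1, 0.4]
gripper_width: 0.0002
```

```bash
python3 -c "
from h import *
go([.4913,.0264,.054],-8.5)
im=bot.grab_frame('side')[:,:,::-1]
cv2.imwrite('pics/s3.png',cv2.resize(im[170:310,270:400],None,fx=4,fy=4,interpolation=cv2.INTER_CUBIC))"
```

```text
t 5.7 tcp [0.4912 0.0267 0.0753] F [0.75 0.12 0.43] w 0.0002 q [-0.48  0.47  0.44  2.08 -0.32  0.65  0.04]
dp [-0.0002  0.0002  0.0213] turn 0.36 z [ 0.e+00 -1.e-04 -1.e+00]
```

View pics/s3.png

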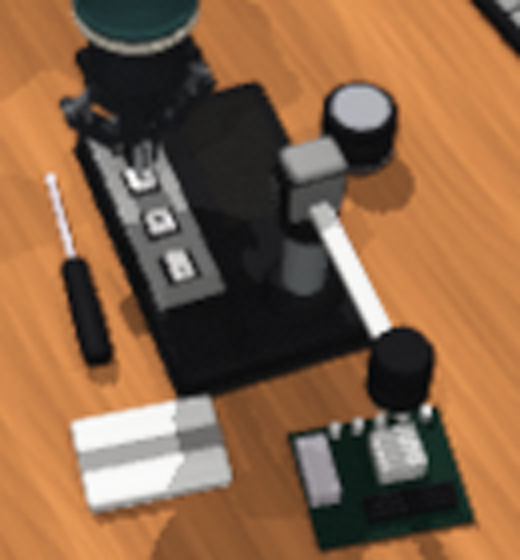

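The fingertip is over the lamp key (crop (142,178)). I'll wait one more second, then press it.

Emit:
carry_out:
  deltas:
    - {"dp": [0, 0, 0], "turn": 0}
    - {"dp": [0, 0, 0], "turn": 0}
    - {"dp": [0, 0, 0], "turn": 0}
    - {"dp": [0, 0, 0], "turn": 0}
    - {"dp": [0, 0, 0], "turn": 0}
    - {"dp": [0, 0, 0], "turn": 0}
    - {"dp": [0, 0, 0], "turn": 0}
    - {"dp": [0, 0, 0.005], "turn": 0}
    - {"dp": [0, 0, 0.01], "turn": 0}
    - {"dp": [0, 0, 0.014], "turn": 0}

```text
clock: 6.75
tcp_pos: [0.491, 0.0266, 0.0607]
ee_rot: [0.756, 0.655, -0.0, -0.0]
contact_force: [0.6, 0.3, 0.0]
gripper_width: 0.0
```

Emit:
carry_out:
  deltas:
    - {"dp": [0, 0, 0.002], "turn": 0}
    - {"dp": [0, 0, 0.004], "turn": 0}
    - {"dp": [0, 0, 0.006], "turn": 0}
    - {"dp": [0, 0, 0.0075], "turn": 0}
    - {"dp": [0, 0, 0.008], "turn": 0}
    - {"dp": [0, 0, 0.008], "turn": 0}
    - {"dp": [0, 0, 0.008], "turn": 0}

```text
clock: 7.45
tcp_pos: [0.491, 0.0266, 0.0538]
ee_rot: [0.756, 0.655, 0.0, -0.0]
contact_force: [-7.4, -1.3, 19.5]
gripper_width: -0.0002
```

Lamp key fully down. I'll lift well clear and open the fingers.

Emit:
carry_out:
  deltas:
    - {"dp": [0, 0, -0.01], "turn": 0}
    - {"dp": [0, 0, -0.035], "turn": 0}
    - {"dp": [0, 0, -0.07], "turn": 0}
    - {"dp": [0, 0, -0.11], "turn": 0}
    - {"dp": [0, 0, -0.15], "turn": 0}
    - {"dp": [0, 0, -0.185], "turn": 0}
    - {"dp": [0, 0, -0.21], "turn": 0}
    - {"dp": [0, 0, -0.21], "turn": 0}

```text
clock: 8.25
tcp_pos: [0.4926, 0.0267, 0.2667]
ee_rot: [0.756, 0.655, 0.003, 0.001]
contact_force: [-0.2, 0.5, -0.5]
gripper_width: -0.0
```

```bash
python3 -c "
from h import *
go([.5515,-.1305,.26],-8.5)"
```

```text
t 8.25 tcp [0.4926 0.0267 0.2667] F [-0.16  0.55 -0.5 ] w -0.0 q [-0.62  0.17  0.57  1.93 -0.11  1.06 -0.15]
dp [-0.1473  0.0806  0.0067] turn 0.36 z [ 0.0054  0.0017 -1.    ]
```

Emit:
carry_out:
  deltas:
    - {"dp": [-0.03, 0.016, 0], "turn": 0.3}
    - {"dp": [-0.065, 0.035, 0], "turn": 0.3}
    - {"dp": [-0.1, 0.055, 0], "turn": 0.3}
    - {"dp": [-0.13, 0.071, 0], "turn": 0.3}
    - {"dp": [-0.147, 0.08, 0], "turn": 0.3}
    - {"dp": [-0.147, 0.08, 0.005], "turn": 0.3}
    - {"dp": [-0.147, 0.08, 0.005], "turn": 0.3}
    - {"dp": [-0.147, 0.08, 0.005], "turn": 0.3}
  fingers: 0.085

```text
clock: 9.05
tcp_pos: [0.5493, -0.1292, 0.2579]
ee_rot: [0.757, 0.654, -0.0, -0.0]
contact_force: [-0.1, 0.2, 0.4]
gripper_width: 0.0847
```

```bash
python3 -c "
from h import *
go([.5515,-.1305,.173],-8.5)
a=[cv2.resize(bot.grab_frame(n)[y:y+110,x:x+100,::-1],None,fx=4,fy=4,interpolation=cv2.INTER_CUBIC) for n,x,y in(('side',300,150),('top',300,150))]
cv2.imwrite('pics/s4.png',np.hstack(a))"
```

```text
t 9.05 tcp [ 0.5493 -0.1292  0.2579] F [-0.12  0.24  0.41] w 0.0847 q [-0.33  0.35  0.63  1.77 -0.23  1.1   0.24]
dp [-0.001   0.0024  0.0849] turn 0.11 z [-7.e-04  3.e-04 -1.e+00]
```

View pics/s4.png

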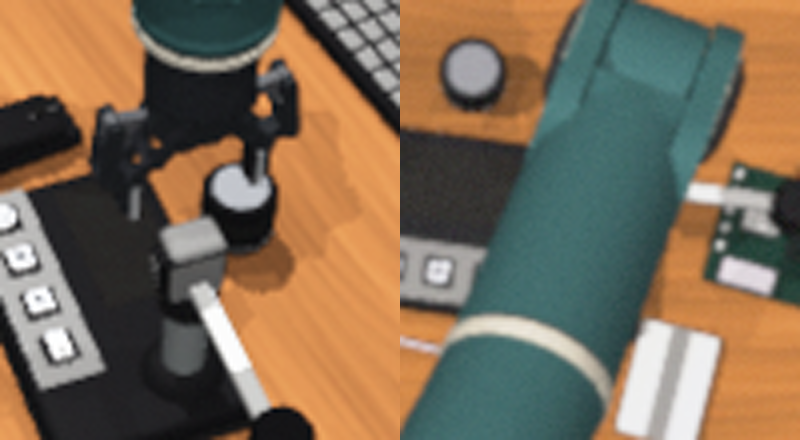

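The side view shows the open fingers straddling the grip's x faces, tips at crop (136,215) and (257,180). I'll descend.

Emit:
carry_out:
  deltas:
    - {"dp": [-0.001, 0.002, 0.01], "turn": 0}
    - {"dp": [-0.001, 0.002, 0.025], "turn": 0}
    - {"dp": [-0.001, 0.002, 0.04], "turn": 0}
    - {"dp": [-0.001, 0.002, 0.055], "turn": 0}
    - {"dp": [-0.001, 0.002, 0.07], "turn": 0}
    - {"dp": [-0.001, 0.002, 0.08], "turn": 0}
    - {"dp": [-0.001, 0.002, 0.084], "turn": 0}
    - {"dp": [-0.001, 0.002, 0.084], "turn": 0}
    - {"dp": [-0.001, 0.002, 0.084], "turn": 0}

```text
clock: 10.05
tcp_pos: [0.5516, -0.1316, 0.1747]
ee_rot: [0.757, 0.653, 0.0, 0.0]
contact_force: [0.6, 1.4, 0.2]
gripper_width: 0.0854
```

```bash
python3 -c "
from h import *
go([.5515,-.1305,.173],-8.5)
im=bot.grab_frame('side')[:,:,::-1]
cv2.imwrite('pics/s5.png',cv2.resize(im[160:260,300:400],None,fx=5,fy=5,interpolation=cv2.INTER_CUBIC))"
```

```text
t 10.05 tcp [ 0.5516 -0.1316  0.1747] F [0.56 1.43 0.23] w 0.0854 q [-0.28  0.45  0.59  1.85 -0.31  0.93  0.3 ]
dp [ 0.0011 -0.0003  0.0017] turn 0.05 z [ 6.e-04 -2.e-04 -1.e+00]
```

View pics/s5.png

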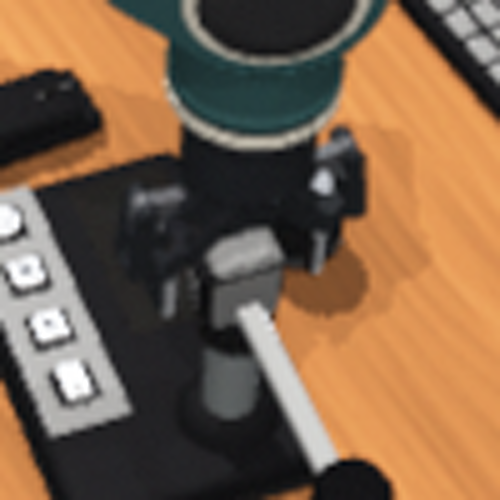

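The fingers sit either side of the grip, clear of the side arm. Closing.

Emit:
carry_out:
  deltas:
    - {"dp": [0.001, 0, 0.001], "turn": 0}
    - {"dp": [0.001, 0, 0.001], "turn": 0}
    - {"dp": [0.001, 0, 0.001], "turn": 0}
    - {"dp": [0.001, 0, 0.001], "turn": 0}
    - {"dp": [0.001, 0, 0.001], "turn": 0}
    - {"dp": [0.001, 0, 0.001], "turn": 0}
    - {"dp": [0.001, 0, 0.001], "turn": 0}
    - {"dp": [0.001, 0, 0.001], "turn": 0}
    - {"dp": [0.001, 0, 0.001], "turn": 0}
    - {"dp": [0.001, 0, 0.001], "turn": 0}
  fingers: 0.03

```text
clock: 11.1
tcp_pos: [0.5538, -0.1307, 0.1744]
ee_rot: [0.757, 0.653, 0.001, 0.002]
contact_force: [17.4, -3.0, -1.6]
gripper_width: 0.0444
```

```bash
python3 -c "
from h import *
go([.5515,-.1305,.283],-8.5)"
```

```text
t 11.1 tcp [ 0.5538 -0.1307  0.1744] F [17.35 -3.05 -1.57] w 0.0444 q [-0.28  0.45  0.59  1.84 -0.31  0.93  0.3 ]
dp [-0.0002 -0.0018 -0.1086] turn 0.09 z [ 0.005  -0.0013 -1.    ]
```

Width 44.4 mm means the button is fully in. There's 17 N of side load, so I'll relieve it by shifting along the jaw axis.

Emit:
carry_out:
  deltas:
    - {"dp": [0, 0.001, 0], "turn": 0}
    - {"dp": [0, 0.002, 0], "turn": 0}
    - {"dp": [0, 0.003, 0], "turn": 0}
    - {"dp": [0, 0.003, 0], "turn": 0}

```text
clock: 11.5
tcp_pos: [0.5541, -0.1307, 0.1744]
ee_rot: [0.757, 0.653, 0.0, -0.001]
contact_force: [-14.4, 5.1, 24.5]
gripper_width: 0.044
```

Emit:
carry_out:
  deltas:
    - {"dp": [0, -0.0013, -0.001], "turn": 0}
    - {"dp": [0, -0.0013, -0.002], "turn": 0}
    - {"dp": [0, -0.0013, -0.003], "turn": 0}
    - {"dp": [0, -0.0013, -0.005], "turn": 0}
    - {"dp": [0, -0.0013, -0.008], "turn": 0}
    - {"dp": [0, -0.0013, -0.011], "turn": 0}
    - {"dp": [0, -0.0013, -0.011], "turn": 0}

```text
clock: 12.2
tcp_pos: [0.5539, -0.1307, 0.1847]
ee_rot: [0.757, 0.653, 0.0, 0.001]
contact_force: [7.1, -1.8, -3.7]
gripper_width: 0.0444
```

It moves up 10 mm under the expected light load. I'll continue through the first stop.

Emit:
carry_out:
  deltas:
    - {"dp": [0, 0.0003, -0.006], "turn": 0}
    - {"dp": [0, 0.0003, -0.013], "turn": 0}
    - {"dp": [0, 0.0003, -0.02], "turn": 0}
    - {"dp": [0, 0.0003, -0.027], "turn": 0}
    - {"dp": [0, 0.0003, -0.034], "turn": 0}
    - {"dp": [0, 0.0003, -0.041], "turn": 0}
    - {"dp": [0, 0.0003, -0.048], "turn": 0}
    - {"dp": [0, 0.0003, -0.055], "turn": 0}
    - {"dp": [0, 0.0003, -0.062], "turn": 0}
    - {"dp": [0, 0.0003, -0.069], "turn": 0}

```text
clock: 13.2
tcp_pos: [0.5539, -0.1307, 0.2535]
ee_rot: [0.757, 0.653, 0.0, 0.0]
contact_force: [9.2, -1.6, -7.3]
gripper_width: 0.0437
```

```bash
python3 -c "
from h import *
go([.5539,-.1307,.2844],-8.5)"
```

```text
t 13.2 tcp [ 0.5539 -0.1307  0.2535] F [ 9.24 -1.56 -7.27] w 0.0437 q [-0.32  0.36  0.63  1.77 -0.24  1.09  0.24]
dp [-0.      0.     -0.0309] turn 0.08 z [ 7.e-04 -6.e-04 -1.e+00]
```

Emit:
carry_out:
  deltas:
    - {"dp": [0, 0.0005, -0.006], "turn": 0}
    - {"dp": [0, 0.0005, -0.012], "turn": 0}
    - {"dp": [0, 0.0005, -0.018], "turn": 0}
    - {"dp": [0, 0.0005, -0.023], "turn": 0}
    - {"dp": [0, 0.0005, -0.027], "turn": 0}
    - {"dp": [0, 0.0005, -0.03], "turn": 0}
    - {"dp": [0, 0.0005, -0.031], "turn": 0}
    - {"dp": [0, 0.0005, -0.032], "turn": 0}
    - {"dp": [0, 0.0005, -0.032], "turn": 0}

```text
clock: 14.1
tcp_pos: [0.5539, -0.1307, 0.2846]
ee_rot: [0.757, 0.653, -0.0, -0.0]
contact_force: [7.0, -0.3, -13.6]
gripper_width: 0.044
```

```bash
python3 -c "
from h import *
go([.5539,-.1307,.2844],-8.5)"
```

```text
t 14.1 tcp [ 0.5539 -0.1307  0.2846] F [  7.03  -0.31 -13.6 ] w 0.044 q [-0.34  0.33  0.64  1.73 -0.21  1.15  0.22]
dp [0.     0.     0.0002] turn 0.06 z [-7.e-04 -3.e-04 -1.e+00]
```

The load is rising at 110 mm of travel, so the stop has been reached. I'll nudge slightly to confirm and look.

Emit:
carry_out:
  deltas:
    - {"dp": [0, 0, -0.0008], "turn": 0}
    - {"dp": [0, 0, -0.0008], "turn": 0}
    - {"dp": [0, 0, -0.0008], "turn": 0}

```text
clock: 14.4
tcp_pos: [0.5538, -0.1307, 0.2847]
ee_rot: [0.757, 0.653, -0.001, -0.0]
contact_force: [12.1, -1.6, -26.1]
gripper_width: 0.0437
```

```bash
python3 -c "
from h import *
go([.5539,-.1307,.2844],-8.5)
# expected camera-head top centre (z=.296), and stowed/first-stop alternatives
y=np.array([.1476,.989])
for z in(.186,.241,.296):
    p=np.array([.5525,-.1305])-.165*y; print(z,[proj(n,[*p,z]).round(1) for n in('side','top')])
im=bot.grab_frame('side')[:,:,::-1]
cv2.imwrite('pics/s6.png',cv2.resize(im[140:320,270:420],None,fx=3.3,fy=3.3,interpolation=cv2.INTER_CUBIC))"
```

```text
t 14.4 tcp [ 0.5538 -0.1307  0.2847] F [ 12.08  -1.65 -26.14] w 0.0437 q [-0.34  0.33  0.64  1.73 -0.21  1.15  0.22]
dp [0.     0.0001 0.0003] turn 0.06 z [-1.2e-03 -6.0e-04 -1.0e+00]
0.186 [array([370.4, 257.6]), array([400.4, 200.2])]
0.241 [array([372.2, 246.2]), array([403. , 197.4])]
0.296 [array([374.1, 234.1]), array([405.8, 194.4])]
```

View pics/s6.png

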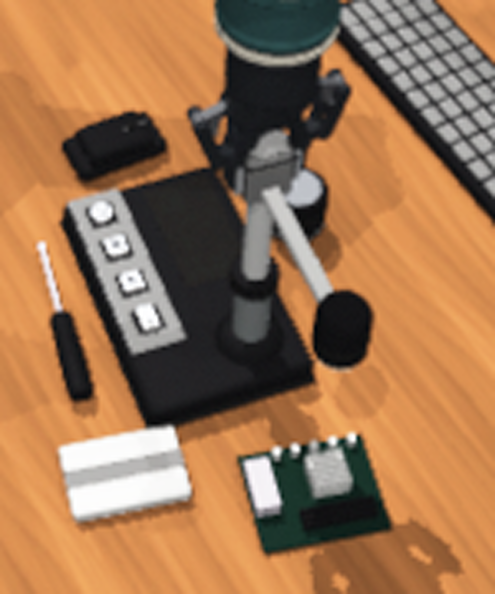

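The camera head top is at about (374,234.5) in the full picture. That matches the second-stop prediction (374.1,234.1), not the first stop (row 246). I'll ease the 26 N pull a little, then hand in.

Emit:
carry_out:
  deltas:
    - {"dp": [0, 0, 0.0006], "turn": 0}
    - {"dp": [0, 0, 0.0006], "turn": 0}
    - {"dp": [0, 0, 0.0006], "turn": 0}
    - {"dp": [0, 0, 0.0006], "turn": 0}
    - {"dp": [0, 0, 0.0006], "turn": 0}

```text
clock: 14.95
tcp_pos: [0.5539, -0.1307, 0.2846]
ee_rot: [0.757, 0.653, -0.0, -0.0]
contact_force: [8.6, -0.9, -16.8]
gripper_width: 0.0442
```

```bash
python3 -c "
from h import *
go([.5539,-.1307,.2846],-8.5)
o=bot.get_obs()
if o['tcp_pos'][2]>.2835 and .042<o['gripper_width']<.0458: print(bot.job_done())"
```

```text
t 14.95 tcp [ 0.5539 -0.1307  0.2846] F [  8.62  -0.92 -16.76] w 0.0442 q [-0.34  0.33  0.64  1.73 -0.21  1.15  0.22]
dp [0. 0. 0.] turn 0.06 z [-8.e-04 -3.e-04 -1.e+00]
the job is handed in; nothing more can be done
None
```

The document camera is set up as you asked, and the job was handed in at 14.95 s. The arm is holding the column at the second stop with the release button squeezed in.

- **Keys:** I pressed the power key fully down at about 19 N and let it spring back. After about 3.5 s I pressed the lamp key fully down, also at about 19 N. The fingers only came down over those two keys.
- **Column:** I gripped the column, then pulled it straight up past the first stop to the second.

**Last checks:**
- **Button:** the finger opening is 44.2 mm, which matches the button being in.
- **Travel:** the column has come up 110 mm. The pull rose sharply there, as it should at the end stop, and I eased it to a steady 17 N.
- **Camera head:** in the last side picture it is within 1 pixel of where the second stop should put it.
- **Other things:** the screwdriver, mouse, drive, board and lens look unmoved in that picture. The mug and webcam were outside it, but the arm stayed well away from the mug and passed above the webcam's height.

**Not confirmed or not ideal:**
- I saw no indicator light, so "let it come up" rests on the key springing back and the wait.
- Squeezing the grip and centring on it gave a brief side load of about 17 N. A steady 9 N or so remained at the end.

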